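# Pack the game kit into its fitted organiser tiers

## Robot

A 6-joint arm with a two-finger parallel gripper is mounted at the origin on the work surface. World frame = base frame: x ahead of the robot, y to its left, z up, the work surface at z = 0. Lengths are in m, angles in degrees, forces in N, time in s.
With the tool pointing down it reaches from about 0.35 to 0.725 m from the base axis. Payload 6 kg.
Tool frame: the origin (TCP) lies on the mounting face of the last link; the fingertips stand r.tip_reach ahead of it and the grasp point (between the pads) lies 155 mm ahead of it (r.tip_reach is the distance from the TCP to the fingertips, in m); z points along the fingers, y is the direction in which the jaws open and shut (so a half turn about z gives the same grasp; the last joint's range is limited). The gripper opens to 85 mm and grips with 20 to 120 N. Pads are 22 mm wide; open, the fingers measure 114 mm over their backs; the gripper's body (76 mm by 85 mm) begins 54 mm behind the grasp point. The pads swing forward as they close: fully open they stand 13 mm farther back than shut.
Start: joints at [-53.016, 2.303, 4.859, 0, -92.561, -19.12], TCP at [0.184, -0.571, 0.405] pointing down, gripper open.
Joint ranges: [-146.85, 146.85], [-73.84, 115.35], [-62.03, 85.46], [-188.31, 113.3], [-161.28, -10.13], [-171.36, 171.36]. Speed limits (degrees/s): [147.25, 147.25, 172.46, 180, 180, 180].

## Interface

Orientations are given as a 3x3 rotation matrix whose columns are the frame's x, y, z axes.
In Python, from bench import r gives the robot as it stands.
- The arm moves only by the tool carry_out, never from a script. Its argument "increments" is a list of rows, each a list of 5 numbers: the shift along the tool's x, y, z in mm, then the turn about the tool's z in degrees, then the opening, from -1 (shut) to 1 (fully open). A call has exactly 5 rows; each row is the pose to reach, as a shift and turn from the pose commanded when the call began, along the tool's axes at that moment; what a row does not reach only later rows make up. A row lasts 1/8 s, in which the tool goes at most 62.5 mm and 10.7 degrees, less where a joint would pass 70% of its speed; a pose out of reach is approached as far as the arm can. A call with a gripper value outside its range is refused whole. The fingers move at their own pace and stop on an object; the grip force is fixed at half the most. Time passes only in rows, so rows that repeat a pose let the fingers close, or fill a call up. It gives the time, the measured TCP pose, the force and the opening at its end, in the units of the state.
- r.get_state(): the state, without advancing time (a new reading comes with each control period).
- r.grab_frame(name): name is "side" or "top"; returns the picture (384x512x3 uint8, blue, green, red); there is no depth.
- r.camera_params(name): a dict with "camera_matrix" (3x3 intrinsics, pixels), "k1" (the pictures are not rectified: a ray, as slopes to the right and down, at radius r is drawn at 1 + k1 r^2 times it, then the intrinsics apply), "eye" and "rotation" of the camera in the world. Camera axes: x right, y down, z forward; pixel columns grow to the right and rows downward; lengths in m; the calibration is good to about 2 mm. A picture is of the moment at which its call begins. camera_params takes no time and is no camera call.
- r.close_job(): hands the job in, once; it reports no verdict.
Trained networks look in the newest picture that a camera, given by its name, has taken for a name from the list of things; names that differ only in an ending like _2 or _b are one class to them, and where a whole thing is asked for, a point or a joint stands for the part that bears it (a point fixed in the world has none). Each returns a list of dicts, best first, with "confidence" (0 to 1); they miss things now and then, are a little off and sometimes report something else, mostly with a low value. They report only what shows in the picture. A call takes as long as a camera call. They do not tell look-alikes from the thing itself.
- r.boxes_of(camera, target): "location" ([x, y, z] in m, in world coordinates, good to about 4 mm: the middle of the surface that is visible of it).
The state is a dict: "t": time; "joint_pos": joint angles; "joint_velocities": joint speeds; "effort": joint torques, N m; "eef_pos": TCP position; "eef_rot": TCP orientation; "wrist_force": force on the tool from outside, world axes, zero at the start; "torque": the same for the moment, N m; "width": opening from 0.0 (shut) to 1.0 (fully open).
Only numpy, scipy, OpenCV 4.12 (cv2) and the standard library are available. Lean on these libraries where they do the work, as an engineer would, in place of code of your own. Each camera call takes 0.05 s, during which the arm holds its last target. There are 200 camera calls.

## Task

Games night is over: put the sand timer, the dice cup, the big walnut meeple and the purple dice box away, each upright in the orange organiser tier whose moulded well has its shape and size, sitting fully down on the well's floor. Leave the dish of small meeples where it is.

Things in the scene. Friction and masses are not known exactly. Their poses are not given: they have to be found in the camera images.
- timer_mid (a point): the sand timer: an upright round tube, 38 mm across and 76 mm high, with walnut end caps 10 mm thick and a clear guard tube (36 mm across) between them; about 70 g, starts standing on the sideboard. The point is its centre, 38 mm above its foot; z is its axis, up.
- cup_mid (a point): the dice cup: a plain walnut cylinder, open at the top, 58 mm across outside (wall 5 mm) and 70 mm high; about 110 g, starts standing mouth up. The point is its centre, 35 mm above its foot; z is its axis, up.
- meeple_mid (a point): the big walnut meeple standing on its two feet: 66 mm high, 62 mm wide along its x over feet and arms, 26 mm thick along its y with flat front and back faces (round head of 24 mm at the top, torso 38 mm wide from 23 to 45 mm up); about 50 g. The point is its centre, 33 mm above its feet; z is up. The 26 mm meeples are not part of the job.
- dice_box_mid (a point): the purple plastic dice box, closed by a steel spring clip on one end: 96 mm long (x), 44 mm wide (y), 46 mm high (z, up), about 120 g, starts lying flat, lid up. The point is its centre, 23 mm above its underside.
- small_round_well (a point): firmly standing orange organiser tier, 136 x 88 mm, deck 30 mm above the sideboard, edge rim 34 mm, corner lugs 35 mm. In mid-deck one moulded well, 8 mm deep, its floor lined with dark felt: the small round well, 54 mm across (8 mm of room all round the thing it is for). Point: centre of the well's floor, 22 mm above the sideboard; x along the tier's long side, y along its short side, z up.
- large_round_well (a point): firmly standing orange organiser tier, 136 x 88 mm, deck 30 mm above the sideboard, edge rim 34 mm, corner lugs 35 mm. In mid-deck one moulded well, 8 mm deep, its floor lined with dark felt: the large round well, 74 mm across (8 mm of room all round the thing it is for). Point: centre of the well's floor, 22 mm above the sideboard; x along the tier's long side, y along its short side, z up.
- short_slot_well (a point): firmly standing orange organiser tier, 136 x 88 mm, deck 30 mm above the sideboard, edge rim 34 mm, corner lugs 35 mm. In mid-deck one moulded well, 8 mm deep, its floor lined with dark felt: the short slot, 78 mm long (x) and 42 mm wide (y) (8 mm of room all round the thing it is for). Point: centre of the well's floor, 22 mm above the sideboard; x along the tier's long side, y along its short side, z up.
- long_box_well (a point): firmly standing orange organiser tier, 136 x 88 mm, deck 30 mm above the sideboard, edge rim 34 mm, corner lugs 35 mm. In mid-deck one moulded well, 8 mm deep, its floor lined with dark felt: the long rectangular well, 112 mm long (x) and 60 mm wide (y) (8 mm of room all round the thing it is for). Point: centre of the well's floor, 22 mm above the sideboard; x along the tier's long side, y along its short side, z up.
- dish: bystander: white ceramic dish of small walnut meeples, 92 mm across at its rim and 30 mm high (the meeples stay below 35 mm), loose. Origin at the centre of its underside, z up.
There are look-alikes about, which are no part of the job. Of the things that look like the part that bears dice_box_mid, the smaller one is meant.

How it is judged:
By the outcome, as a careful person would: the job done as asked, in the order asked, and still so for the second after the job is handed in, with the robot touching nothing.
It also fails if it takes over 109 s, if anything falls off the work surface, if the arm or the gripper's body presses on something with over 40 N, if the wrist force passes 120 N, or if a joint passes its speed limit or range.

## Working session

There is one attempt and no reset: what is moved stays moved. The work goes in short steps, Python scripts to look and compute and a tool call to move; the robot and the scene stay as the last step left them, time stands still between calls to the robot, and variables do not carry over. Pictures are saved under pics/ and viewed, about 12 in all and at most 16, crops included, and the job is handed in when it is done.

Besides the shell and the picture viewer there is one more tool, called by a JSON object that holds its "method" and its "body", one argument or row to a line. carry_out: Moves the arm, as the interface text tells. Its arguments: {"type":"object","properties":{"increments":{"type":"array","items":{"type":"array","items":{"type":"number"}}}},"required":["increments"]}

```bash
ls; mkdir -p pics; python3 - <<'E'
from bench import r
import cv2,numpy as np
np.set_printoptions(precision=3,suppress=True)
for c in("side","top"):
    cv2.imwrite(f"pics/{c}0.png",r.grab_frame(c)); p=r.camera_params(c); print(c,p)
    for n in["timer_mid","cup_mid","meeple_mid","dice_box_mid","small_round_well","large_round_well","short_slot_well","long_box_well","dish"]:
        print(n,[(np.round(d["location"],3).tolist(),round(d["confidence"],2)) for d in r.boxes_of(c,n)])
print(r.get_state(), r.tip_reach)
E
```

```text
pics
side {'camera_matrix': array([[496.893,   0.   , 258.1  ],
       [  0.   , 496.893, 195.428],
       [  0.   ,   0.   ,   1.   ]]), 'k1': -0.02352967743825738, 'eye': array([0.124, 0.923, 0.781]), 'rotation': array([[-0.944, -0.209,  0.254],
       [-0.329,  0.563, -0.758],
       [ 0.015, -0.799, -0.601]])}
timer_mid []
cup_mid [([0.46, 0.161, 0.052], 0.86)]
meeple_mid [([0.359, 0.323, 0.043], 0.63)]
dice_box_mid [([0.427, -0.141, 0.037], 0.66)]
small_round_well [([0.605, -0.14, 0.032], 0.78)]
large_round_well [([0.606, 0.15, 0.029], 0.69)]
short_slot_well [([0.541, 0.373, 0.031], 0.74), ([0.604, -0.139, 0.03], 0.64)]
long_box_well [([0.58, -0.37, 0.017], 0.78)]
dish [([0.489, -0.013, 0.019], 0.61)]
top {'camera_matrix': array([[397.675,   0.   , 251.109],
       [  0.   , 397.675, 183.762],
       [  0.   ,   0.   ,   1.   ]]), 'k1': -0.031140803884121274, 'eye': array([0.312, 0.015, 1.248]), 'rotation': array([[ 0.001, -0.995,  0.099],
       [-1.   , -0.001, -0.009],
       [ 0.009, -0.099, -0.995]])}
timer_mid [([0.344, -0.309, 0.078], 0.45)]
cup_mid [([0.468, 0.143, 0.025
[... 266 characters left out ...]
.159, 0.045], 0.54)]
short_slot_well [([0.548, 0.369, 0.032], 0.88)]
long_box_well [([0.581, -0.378, 0.018], 0.69), ([0.469, 0.144, 0.021], 0.23)]
dish [([0.49, -0.012, 0.016], 0.65)]
{'t': 1.0, 'joint_pos': array([-53.015,   2.301,   4.86 ,  -0.001, -92.56 , -19.118]), 'joint_velocities': array([-0.014, -0.022, -0.053,  0.087, -0.005,  0.033]), 'effort': array([ -0.   , -36.794,  34.744,   6.933,  -0.001,  -0.   ]), 'eef_pos': array([ 0.184, -0.571,  0.405]), 'eef_rot': array([[-0.952, -0.307,  0.   ],
       [-0.307,  0.952,  0.   ],
       [-0.   ,  0.   , -1.   ]]), 'wrist_force': array([1.699, 0.373, 0.186]), 'torque': array([ 0.049,  0.005, -0.002]), 'width': 1.0025188341811384} 0.1734
```

View pics/top0.png

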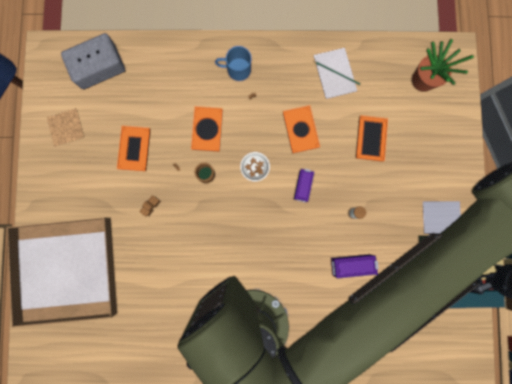

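View pics/side0.png

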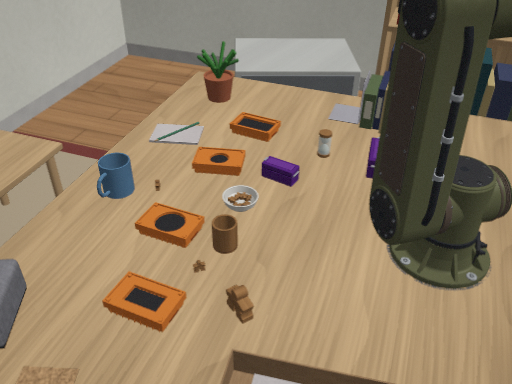

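The top view shows four orange tiers: well 134,149 is the slot, 207,129 large round, 302,130 small round, 371,138 long box. Also visible are the cup (205,173), dish (255,166), small purple box (304,185), big box (353,266), timer (357,212) and meeple (150,206). The side view agrees, with the timer at (325,144), cup at (225,234) and meeple at (240,301). Next I fit silhouettes in both views.

```bash
cat > h.py <<'E'
import cv2,numpy as np
from bench import r
from scipy.optimize import minimize
np.set_printoptions(precision=4,suppress=True)
P={c:r.camera_params(c) for c in("side","top")}
def proj(c,X):
    p=P[c]; q=(np.atleast_2d(X)-p["eye"])@p["rotation"]; s=q[:,:2]/q[:,2:]
    s=s*(1+p["k1"]*(s**2).sum(1,keepdims=True)); K=p["camera_matrix"]
    return s*[K[0,0],K[1,1]]+K[:2,2]
def back(c,uv,z):
    p=P[c];K=p["camera_matrix"];d=(np.array(uv,float)-K[:2,2])/[K[0,0],K[1,1]];s=d.copy()
    for _ in range(5): s=d/(1+p["k1"]*(s**2).sum())
    v=p["rotation"]@np.r_[s,1]; return p["eye"]+v*(z-p["eye"][2])/v[2]
def boxp(lx,ly,z0,z1): return np.array([[a*lx/2,b*ly/2,z] for a in(-1,1) for b in(-1,1) for z in(z0,z1)])
def cyl(d,z0,z1): 
    t=np.linspace(0,2*np.pi,24); return np.array([[d/2*np.cos(a),d/2*np.sin(a),z] for a in t for z in(z0,z1)])
M=0.001
MODELS=dict(timer=[cyl(.038,0,.076)],cup=[cyl(.058,0,.07)],
 meeple=[boxp(.062,.026,0,.023),boxp(.038,.026,.023,.045),boxp(.062,.026,.03,.042),boxp(.024,.026,.042,.066)],
 box=[boxp(.096,.044,0,.046)],tier=[boxp(.136,.088,0,.032)])
def render(c,parts,x,y,a,z0=0,S=4,org=(0,0),shape=(100,100)):
    R=np.array([[np.cos(a),-np.sin(a),0],[np.sin(a),np.cos(a),0],[0,0,1]])
    m=np.zeros(shape,np.uint8)
    for p in parts:
        u=(proj(c,p@R.T+[x,y,z0])-org)*S
        cv2.fillConvexPoly(m,cv2.convexHull(np.round(u).astype(np.int32)),255)
    return m
def mask(img,kind):
    h=cv2.cvtColor(img,cv2.COLOR_BGR2HSV);H,Sa,V=cv2.split(h)
    if kind=="orange": return ((H<14)&(Sa>190)&(V>120)).astype(np.uint8)*255
    if kind=="purple": return ((H>118)&(H<150)&(Sa>90)).astype(np.uint8)*255
    return (((V<150)&(Sa>20))|(Sa<45)).astype(np.uint8)*255   # walnut / grey on light wood
def fit(imgs,name,x,y,kind,yaws,z0=0,win=36,S=4,cams=("side","top")):
    D={}
    for c in cams:
        o=np.round(proj(c,[x,y,z0+.03])[0]).astype(int)-win
        g=cv2.resize(imgs[c][o[1]:o[1]+2*win,o[0]:o[0]+2*win],None,fx=S,fy=S,interpolation=cv2.INTER_CUBIC)
        m=cv2.morphologyEx(mask(g,kind),cv2.MORPH_OPEN,np.ones((5,5)))
        n,l,st,ce=cv2.connectedComponentsWithStats(m)
        ex=render(c,MODELS[name],x,y,0,z0,S,o-(.5-.5/S),m.shape)
        k=1+np.argmax([((l==i)&(ex>0)).sum() for i in range(1,n)]); m=(l==k).astype(np.uint8)*255
        cs,_=cv2.findContours(m,0,2); cv2.drawContours(m,cs,-1,255,-1)
        D[c]=(g,m,o)
    def cost(v,full=False):
        e=[]
        for c,(g,m,o) in D.items():
            q=render(c,MODELS[name],v[0]*.01,v[1]*.01,v[2]*.2,z0,S,o-(.5-.5/S),m.shape)
            e.append(1-((q>0)&(m>0)).sum()/((q>0)|(m>0)).sum())
        return e if full else sum(e)
    best=None
    for a in yaws:
        s=minimize(cost,[x*100,y*100,np.radians(a)*5],method="Nelder-Mead",options=dict(initial_simplex=np.array([x*100,y*100,np.radians(a)*5])+np.array([[0,0,0],[1,0,0],[0,1,0],[0,0,.6]])))
        if best is None or s.fun<best.fun: best=s
    v=best.x; print(name,"xy",v[:2]*.01,"yaw",round(np.degrees(v[2]*.2)%180,1),"1-IoU",np.round(cost(v,True),2))
    out=[]
    for c,(g,m,o) in D.items():
        q=render(c,MODELS[name],v[0]*.01,v[1]*.01,v[2]*.2,z0,S,o-(.5-.5/S),m.shape);g=g.copy()
        for mm,col in((m,(0,255,0)),(q,(255,255,0))):
            cs,_=cv2.findContours(mm,0,2); cv2.drawContours(g,cs,-1,col,1)
        out.append(cv2.resize(g,(190,190)))
    return v[0]*.01,v[1]*.01,v[2]*.2,np.vstack(out)
E
python3 - <<'E'
from h import *
I={c:cv2.imread(f"pics/{c}0.png") for c in("side","top")}
A=range(0,180,30);o=[]
for n,x,y,k,ys,w in[("timer",.36,-.31,"w",[0],24),("cup",.467,.150,"w",[0],24),("meeple",.367,.306,"w",A,26),("box",.43,-.155,"purple",A,28),
  ("tier",.61,-.155,"orange",A,32),("tier",.61,.145,"orange",A,36),("tier",.545,.37,"orange",A,44),("tier",.582,-.378,"orange",A,32)]:
    try:o.append(fit(I,n,x,y,k,ys,win=w)[3])
    except Exception as e: print(n,repr(e))
while len(o)<8:o.append(np.zeros((380,190,3),np.uint8))
cv2.imwrite("pics/fit0.png",cv2.resize(np.vstack([np.hstack(o[:4]),np.hstack(o[4:])]),(600,600)))
E
```

```text
timer xy [ 0.3428 -0.3156] yaw 12.1 1-IoU [0.13 0.46]
cup xy [0.4647 0.1446] yaw 3.7 1-IoU [0.05 0.12]
meeple xy [0.3649 0.3146] yaw 138.2 1-IoU [0.28 0.29]
box xy [ 0.4286 -0.1606] yaw 164.5 1-IoU [0.15 0.24]
tier xy [ 0.6024 -0.159 ] yaw 21.4 1-IoU [0.82 0.93]
tier xy [0.6025 0.1372] yaw 3.4 1-IoU [0.94 0.89]
tier xy [0.5478 0.3688] yaw 171.8 1-IoU [0.94 0.24]
tier xy [ 0.5751 -0.3762] yaw 168.5 1-IoU [0.94 0.78]
```

View pics/fit0.png

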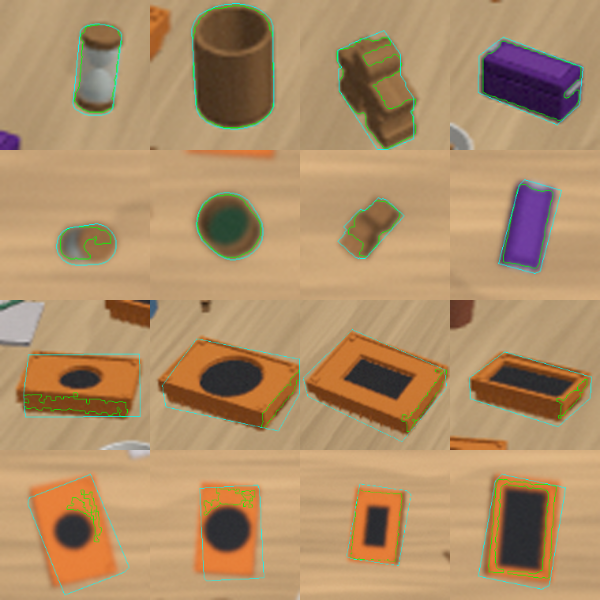

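Timer, cup, meeple and box fits sit on the objects in both views (outlines agree within a pixel or two). The orange mask was too strict, so I refit the tiers.

```bash
sed -i 's/(H<14)&(Sa>190)&(V>120)/(H<14)\&(Sa>150)\&(V>70)/' h.py
python3 - <<'E'
from h import *
I={c:cv2.imread(f"pics/{c}0.png") for c in("side","top")}
A=range(0,180,45);o=[]
for n,x,y,k,ys,w in[("meeple",.365,.314,"w",[120,138,150],26),
  ("tier",.61,-.155,"orange",[20,0],32),("tier",.61,.145,"orange",[3,-10],36),("tier",.545,.37,"orange",[172],44),("tier",.582,-.378,"orange",[170],32)]:
    f=fit(I,n,x,y,k,ys,win=w);o.append(f[3])
    if n=="tier":
        for c in I:
            u=proj(c,[f[0],f[1],.027])[0];a=np.round(u).astype(int)-22
            g=I[c][a[1]:a[1]+44,a[0]:a[0]+44];v=g.max(2)<75
            n_,l,st,ce=cv2.connectedComponentsWithStats(v.astype(np.uint8));k=1+np.argmax(st[1:,4])
            print("  well",c,back(c,ce[k]+a,.024)[:2],st[k])
cv2.imwrite("pics/fit1.png",cv2.resize(np.hstack(o),(800,304)))
E
```

```text
meeple xy [0.3645 0.3145] yaw 139.4 1-IoU [0.29 0.3 ]
tier xy [ 0.6076 -0.1532] yaw 13.2 1-IoU [0.68 0.08]
  well side [ 0.6062 -0.1578] [16 19 16  7 91]
  well top [ 0.6061 -0.152 ] [ 15  17  14  13 137]
tier xy [0.606 0.144] yaw 176.4 1-IoU [0.73 0.07]
  well side [0.6068 0.1392] [  8  14  30  17 375]
  well top [0.6065 0.1436] [ 13  13  20  19 297]
tier xy [0.5463 0.3719] yaw 175.4 1-IoU [0.79 0.09]
  well side [0.5436 0.3681] [  5  11  39  23 464]
  well top [0.5437 0.3717] [ 17  13  12  22 212]
tier xy [ 0.5789 -0.379 ] yaw 174.5 1-IoU [0.24 0.1 ]
  well side [ 0.5752 -0.3805] [  6  17  35  13 218]
  well top [ 0.5773 -0.3745] [ 12   7  18  32 481]
```

View pics/fit1.png

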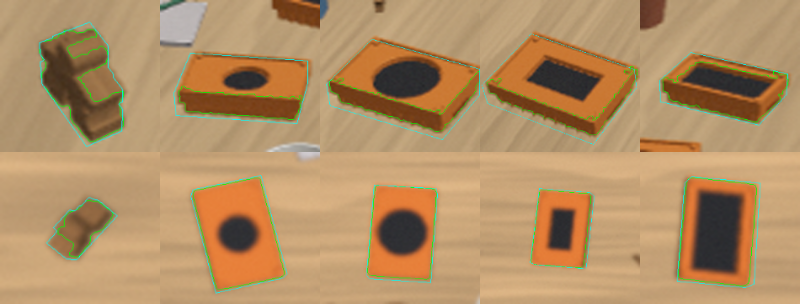

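Tiers are now well fitted in the top view, and the well centroids agree within a few mm between cameras. Next I plan the waypoints as tool increments.

```bash
cat > plan.py <<'E'
import numpy as np
from bench import r
def plan(W,start=None):
    if start is None:
        s=r.get_state();x=s["eef_rot"][:,0];start=(*s["eef_pos"],np.degrees(np.arctan2(x[1],x[0]))%360)
    print("start",np.round(start,4)); p=start
    for w in W:
        f=np.radians(p[3]);d=np.array(w[:3])-p[:3]
        t=-((w[3]-p[3]+180)%360-180)
        print(w,"-> dx %.1f dy %.1f dz %.1f turn %.1f | dist %.0f q6~%.0f"%(1e3*(d[0]*np.cos(f)+d[1]*np.sin(f)),1e3*(d[0]*np.sin(f)-d[1]*np.cos(f)),-1e3*d[2],t,1e3*np.linalg.norm(d),(w[3]-270-np.degrees(np.arctan2(w[1],w[0]))+180)%360-180)); p=w
E
python3 - <<'E'
from plan import *
P=197.9
plan([(.343,-.3156,.31,P),(.343,-.3156,.198,P),(.343,-.3156,.30,P),(.607,-.154,.30,P),(.607,-.154,.221,P),(.607,-.154,.30,P),(.4647,.1446,.30,240),(.4647,.1446,.195,240),(.4647,.1446,.29,240),(.6065,.143,.29,240),(.6065,.143,.218,240)])
E
```

```text
start [ 1.841000e-01 -5.711000e-01  4.047000e-01  1.978672e+02]
(0.343, -0.3156, 0.31, 197.9) -> dx -229.6 dy 194.4 dz 94.7 turn -0.0 | dist 315 q6~-29
(0.343, -0.3156, 0.198, 197.9) -> dx -0.0 dy 0.0 dz 112.0 turn -0.0 | dist 112 q6~-29
(0.343, -0.3156, 0.3, 197.9) -> dx -0.0 dy 0.0 dz -102.0 turn -0.0 | dist 102 q6~-29
(0.607, -0.154, 0.3, 197.9) -> dx -300.9 dy 72.6 dz -0.0 turn -0.0 | dist 310 q6~-58
(0.607, -0.154, 0.221, 197.9) -> dx -0.0 dy 0.0 dz 79.0 turn -0.0 | dist 79 q6~-58
(0.607, -0.154, 0.3, 197.9) -> dx -0.0 dy 0.0 dz -79.0 turn -0.0 | dist 79 q6~-58
(0.4647, 0.1446, 0.3, 240) -> dx 43.6 dy 327.9 dz -0.0 turn -42.1 | dist 331 q6~-47
(0.4647, 0.1446, 0.195, 240) -> dx -0.0 dy 0.0 dz 105.0 turn 0.0 | dist 105 q6~-47
(0.4647, 0.1446, 0.29, 240) -> dx -0.0 dy 0.0 dz -95.0 turn 0.0 | dist 95 q6~-47
(0.6065, 0.143, 0.29, 240) -> dx -69.5 dy -123.6 dz -0.0 turn 0.0 | dist 142 q6~-43
(0.6065, 0.143, 0.218, 240) -> dx -0.0 dy 0.0 dz 72.0 turn 0.0 | dist 72 q6~-43
```

{"method": "carry_out", "body": {
  "increments": [
    [-44,37,18,0,1],
    [-90,76,36,0,1],
    [-136,115,54,0,1],
    [-181,153,70,0,1],
    [-220,186,88,0,1]
  ]
}}

```text
t: 1.62
eef_pos: [0.3371, -0.3247, 0.3166]
eef_rot: [[-0.952, -0.307, 0.001], [-0.307, 0.952, -0.0], [-0.001, -0.001, -1.0]]
wrist_force: [1.8, -0.3, 0.8]
width: 1.001
```

{"method": "carry_out", "body": {
  "increments": [
    [-9.6,8.4,10,0,1],
    [-9.6,8.4,40,0,1],
    [-9.6,8.4,70,0,1],
    [-9.6,8.4,100,0,1],
    [-9.6,8.4,118,0,1]
  ]
}}

```text
t: 2.25
eef_pos: [0.3425, -0.3159, 0.1973]
eef_rot: [[-0.952, -0.306, -0.001], [-0.306, 0.952, 0.001], [0.001, 0.001, -1.0]]
wrist_force: [-0.0, -0.6, -0.3]
width: 0.998
```

```bash
python3 - <<'E'
from h import *
s=r.get_state();print(s["eef_pos"],s["wrist_force"])
a=r.grab_frame("side");b=r.grab_frame("top")
def crop(c,i,X,w=45): 
    u=np.round(proj(c,X)[0]).astype(int);return cv2.resize(i[u[1]-w:u[1]+w,u[0]-w:u[0]+w],(400,400),interpolation=2)
X=[.343,-.3156,.06];cv2.imwrite("pics/t1.png",np.hstack([crop("side",a,X),crop("top",b,X)]))
E
```

```text
[ 0.3425 -0.3159  0.1973] [-0.0458 -0.5818 -0.3418]
```

View pics/t1.png

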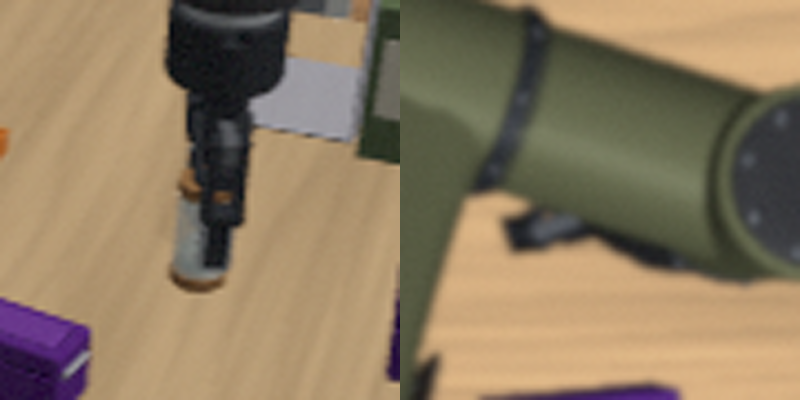

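The side view shows the timer standing between the fingers, with the near finger in front of it (crop px 220,200). I close.

{"method": "carry_out", "body": {
  "increments": [
    [0,0,0,0,-1],
    [0,0,0,0,-1],
    [0,0,0,0,-1],
    [0,0,0,0,-1],
    [0,0,0,0,-1]
  ]
}}

```text
t: 2.98
eef_pos: [0.3434, -0.3158, 0.2]
eef_rot: [[-0.952, -0.307, 0.002], [-0.307, 0.952, -0.001], [-0.001, -0.002, -1.0]]
wrist_force: [0.0, -0.0, 5.5]
width: 0.406
```

{"method": "carry_out", "body": {
  "increments": [
    [0,0,-10,0,-1],
    [0,0,-30,0,-1],
    [0,0,-60,0,-1],
    [0,0,-85,0,-1],
    [0,0,-102,0,-1]
  ]
}}

```text
t: 3.6
eef_pos: [0.3429, -0.3155, 0.302]
eef_rot: [[-0.952, -0.307, 0.001], [-0.307, 0.952, 0.0], [-0.001, -0.0, -1.0]]
wrist_force: [0.2, 0.0, -0.2]
width: 0.411
```

{"method": "carry_out", "body": {
  "increments": [
    [-40,10,0,0,-1],
    [-100,24,0,0,-1],
    [-161,39,0,0,-1],
    [-220,53,0,0,-1],
    [-270,65,0,0,-1]
  ]
}}

```text
t: 4.22
eef_pos: [0.5816, -0.1693, 0.2999]
eef_rot: [[-0.952, -0.307, -0.002], [-0.307, 0.952, 0.0], [0.001, 0.001, -1.0]]
wrist_force: [0.1, -0.7, -0.3]
width: 0.408
```

{"method": "carry_out", "body": {
  "increments": [
    [-20,5,0,0,-1],
    [-31,7.6,0,0,-1],
    [-31,7.6,15,0,-1],
    [-31,7.6,35,0,-1],
    [-31,7.6,35,0,-1]
  ]
}}

```text
t: 4.85
eef_pos: [0.6058, -0.1546, 0.2624]
eef_rot: [[-0.952, -0.306, -0.005], [-0.306, 0.952, 0.001], [0.005, 0.002, -1.0]]
wrist_force: [-0.5, -0.8, -0.2]
width: 0.41
```

```bash
cat >> h.py <<'E'
def crop(c,i,X,w=45): 
    u=np.round(proj(c,X)[0]).astype(int);v=np.clip(u,w,[511-w,383-w]);return cv2.resize(i[v[1]-w:v[1]+w,v[0]-w:v[0]+w],(400,400),interpolation=2)
def look(name,X,w=45):
    s=r.get_state();print(s["t"],s["eef_pos"],s["wrist_force"],s["width"])
    cv2.imwrite(f"pics/{name}.png",np.hstack([crop(c,r.grab_frame(c),X,w) for c in("side","top")]))
E
python3 -c "
from h import *
look('t2',[.607,-.154,.07],40)"
```

```text
4.85 [ 0.6058 -0.1546  0.2624] [-0.4803 -0.7715 -0.2151] 0.40987916562874505
```

View pics/t2.png

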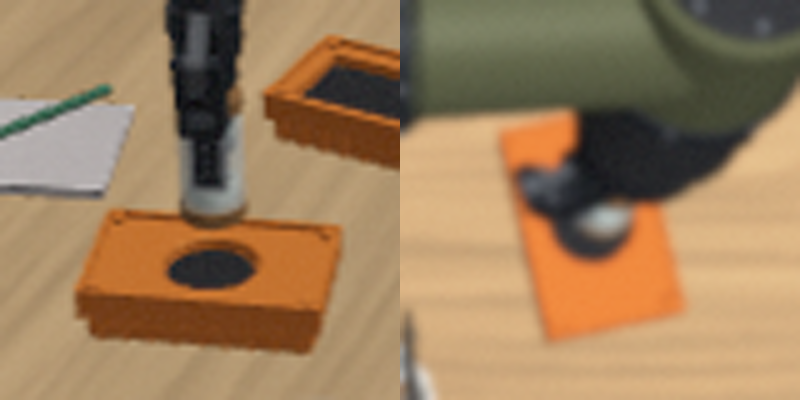

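The timer hangs upright over the well: its foot in the side crop is at (213,215), the well at (212,268). I lower it.

{"method": "carry_out", "body": {
  "increments": [
    [0,0,12,0,-1],
    [0,0,24,0,-1],
    [0,0,34,0,-1],
    [0,0,40,0,-1],
    [0,0,41,0,-1]
  ]
}}

```text
t: 5.58
eef_pos: [0.6071, -0.1541, 0.224]
eef_rot: [[-0.952, -0.307, -0.001], [-0.307, 0.952, 0.0], [0.001, 0.0, -1.0]]
wrist_force: [-0.3, -0.4, -0.8]
width: 0.406
```

{"method": "carry_out", "body": {
  "increments": [
    [0,0,1,0,-1],
    [0,0,2,0,-1],
    [0,0,3,0,-1],
    [0,0,3,0,-1],
    [0,0,3,0,-1]
  ]
}}

```text
t: 6.2
eef_pos: [0.6073, -0.1542, 0.222]
eef_rot: [[-0.952, -0.307, 0.0], [-0.307, 0.952, -0.0], [-0.0, -0.0, -1.0]]
wrist_force: [-0.6, 0.8, 1.4]
width: 0.41
```

{"method": "carry_out", "body": {
  "increments": [
    [0,0,0,0,0.2],
    [0,0,0,0,0.6],
    [0,0,0,0,1],
    [0,0,0,0,1],
    [0,0,0,0,1]
  ]
}}

```text
t: 6.82
eef_pos: [0.6072, -0.1541, 0.2216]
eef_rot: [[-0.952, -0.307, -0.0], [-0.307, 0.952, 0.0], [0.0, 0.0, -1.0]]
wrist_force: [-0.1, 0.0, 0.3]
width: 0.999
```

{"method": "carry_out", "body": {
  "increments": [
    [0,0,-8,0,1],
    [0,0,-25,0,1],
    [0,0,-50,0,1],
    [0,0,-75,0,1],
    [0,0,-95,0,1]
  ]
}}

```text
t: 7.45
eef_pos: [0.6073, -0.1542, 0.3194]
eef_rot: [[-0.952, -0.307, 0.002], [-0.307, 0.952, -0.0], [-0.002, -0.001, -1.0]]
wrist_force: [-0.7, 0.6, 0.4]
width: 0.999
```

{"method": "carry_out", "body": {
  "increments": [
    [7,50,3,-6,1],
    [14,106,6,-15,1],
    [22,164,10,-24,1],
    [30,222,14,-33,1],
    [37,275,17,-42,1]
  ]
}}

```text
t: 8.07
eef_pos: [0.4865, 0.0977, 0.3006]
eef_rot: [[-0.497, -0.868, 0.001], [-0.868, 0.497, 0.001], [-0.001, -0.001, -1.0]]
wrist_force: [0.7, 0.0, 0.8]
width: 1.001
```

```bash
python3 - <<'E'
from h import *
look('c1',[.607,-.154,.05],40)
from plan import *
plan([(.4647,.1446,.30,240),(.4647,.1446,.195,240)])
E
```

```text
8.075 [0.4865 0.0977 0.3006] [0.7216 0.0009 0.82  ] 1.0006547490879538
start [  0.4859   0.0996   0.3005 240.3568]
(0.4647, 0.1446, 0.3, 240) -> dx -28.6 dy 40.7 dz 0.5 turn 0.4 | dist 50 q6~-47
(0.4647, 0.1446, 0.195, 240) -> dx -0.0 dy 0.0 dz 105.0 turn 0.0 | dist 105 q6~-47
```

View pics/c1.png

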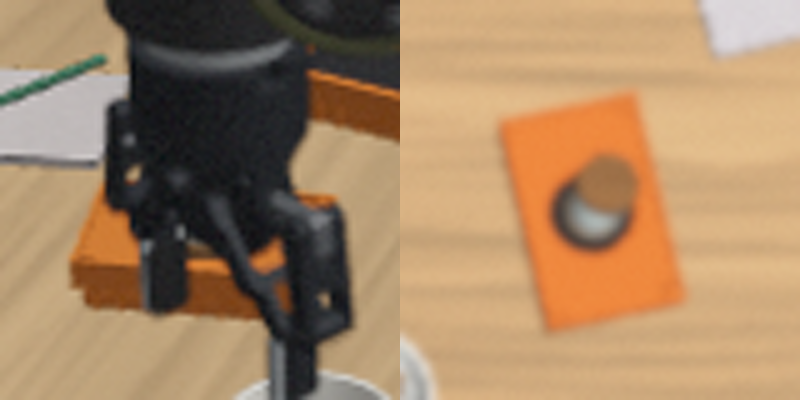

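The timer stands centred in its well, upright (top crop 590,210). On to the cup.

{"method": "carry_out", "body": {
  "increments": [
    [-15,22,0,0,1],
    [-30,43.5,0,0,1],
    [-30,43.5,15,0,1],
    [-30,43.5,15,0,1],
    [-30,43.5,15,0,1]
  ]
}}

```text
t: 8.8
eef_pos: [0.4654, 0.1433, 0.2848]
eef_rot: [[-0.503, -0.864, -0.0], [-0.864, 0.503, -0.0], [0.0, -0.0, -1.0]]
wrist_force: [-0.1, 0.2, -0.1]
width: 0.999
```

```bash
python3 - <<'E'
from h import *
look('c2',[.465,.145,.07],40)
from plan import *
plan([(.4647,.1446,.30,240),(.4647,.1446,.195,240)])
E
```

```text
8.8 [0.4654 0.1433 0.2848] [-0.1248  0.2416 -0.1284] 0.9988819449460979
start [  0.4654   0.1435   0.285  239.8034]
(0.4647, 0.1446, 0.3, 240) -> dx -0.6 dy 1.2 dz -15.0 turn -0.2 | dist 15 q6~-47
(0.4647, 0.1446, 0.195, 240) -> dx -0.0 dy 0.0 dz 105.0 turn 0.0 | dist 105 q6~-47
```

View pics/c2.png

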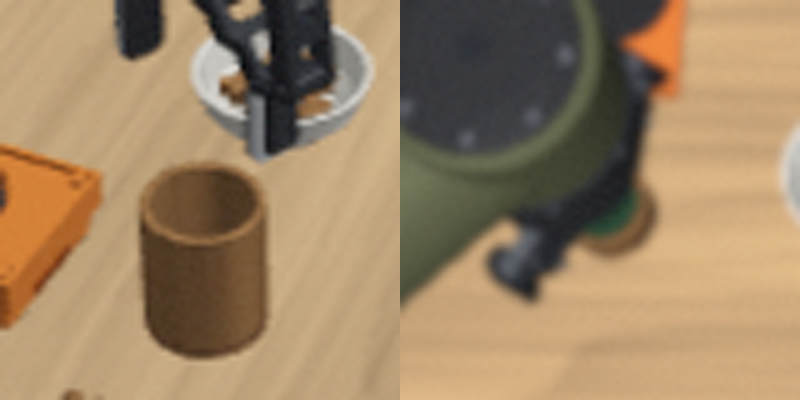

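The fingers straddle the cup in the side view: tips at (138,55) and (265,155), their midpoint x≈201, and the cup axis x≈203. I go down, close and lift.

{"method": "carry_out", "body": {
  "increments": [
    [-0.6,1.2,22,0,1],
    [-0.6,1.2,45,0,1],
    [-0.6,1.2,65,0,1],
    [-0.6,1.2,82,0,1],
    [-0.6,1.2,89,0,1]
  ]
}}

```text
t: 9.52
eef_pos: [0.4642, 0.1449, 0.1948]
eef_rot: [[-0.502, -0.865, -0.001], [-0.865, 0.502, -0.001], [0.001, 0.001, -1.0]]
wrist_force: [-0.4, -0.2, 0.4]
width: 0.998
```

{"method": "carry_out", "body": {
  "increments": [
    [0,0,0,0,-1],
    [0,0,0,0,-1],
    [0,0,0,0,-1],
    [0,0,0,0,-1],
    [0,0,0,0,-1]
  ]
}}

```text
t: 10.15
eef_pos: [0.4648, 0.1454, 0.197]
eef_rot: [[-0.502, -0.865, 0.002], [-0.865, 0.502, 0.001], [-0.002, -0.001, -1.0]]
wrist_force: [-0.9, 0.5, 5.3]
width: 0.674
```

{"method": "carry_out", "body": {
  "increments": [
    [0,0,-8,0,-1],
    [0,0,-28,0,-1],
    [0,0,-50,0,-1],
    [0,0,-75,0,-1],
    [0,0,-85,0,-1]
  ]
}}

```text
t: 10.78
eef_pos: [0.4644, 0.1452, 0.282]
eef_rot: [[-0.502, -0.865, 0.001], [-0.865, 0.502, 0.001], [-0.001, -0.0, -1.0]]
wrist_force: [0.9, -0.0, -1.2]
width: 0.679
```

{"method": "carry_out", "body": {
  "increments": [
    [-10,-18,0,0,-1],
    [-28,-50,0,0,-1],
    [-46,-82,0,0,-1],
    [-62,-112,0,0,-1],
    [-69,-124,0,0,-1]
  ]
}}

```text
t: 11.4
eef_pos: [0.6073, 0.1423, 0.2786]
eef_rot: [[-0.503, -0.864, -0.003], [-0.864, 0.503, -0.001], [0.002, 0.002, -1.0]]
wrist_force: [-0.4, 0.7, -1.4]
width: 0.676
```

```bash
python3 - <<'E'
from h import *
look('c3',[.607,.143,.09],48)
E
```

```text
11.4 [0.6073 0.1423 0.2786] [-0.361   0.6745 -1.3655] 0.6761913068487613
```

View pics/c3.png

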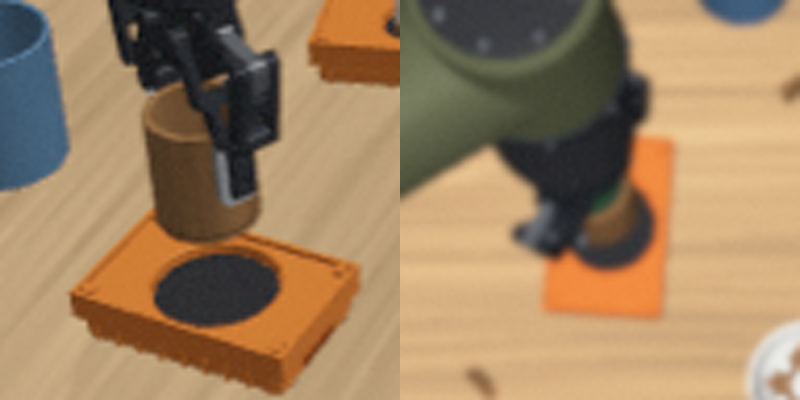

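Cup held (57 mm) and upright, foot (207,215) over well (217,290) in the side crop; the small sideways offset is perspective. I lower and release it.

{"method": "carry_out", "body": {
  "increments": [
    [0,0,15,0,-1],
    [0,0,32,0,-1],
    [0,0,47,0,-1],
    [0,0,58,0,-1],
    [0,0,59,0,-1]
  ]
}}

```text
t: 12.12
eef_pos: [0.6058, 0.1425, 0.2204]
eef_rot: [[-0.502, -0.865, -0.002], [-0.865, 0.502, -0.001], [0.002, 0.001, -1.0]]
wrist_force: [-0.5, -0.0, -1.0]
width: 0.672
```

{"method": "carry_out", "body": {
  "increments": [
    [0,0,1,0,-1],
    [0,0,2,0,-1],
    [0,0,3,0,-1],
    [0,0,3,0,-1],
    [0,0,3,0,-1]
  ]
}}

```text
t: 12.75
eef_pos: [0.6063, 0.1426, 0.2191]
eef_rot: [[-0.502, -0.865, 0.001], [-0.865, 0.502, 0.0], [-0.001, -0.0, -1.0]]
wrist_force: [-1.7, 0.4, 0.6]
width: 0.678
```

{"method": "carry_out", "body": {
  "increments": [
    [0,0,0,0,0.5],
    [0,0,0,0,0.8],
    [0,0,0,0,1],
    [0,0,0,0,1],
    [0,0,0,0,1]
  ]
}}

```text
t: 13.38
eef_pos: [0.6062, 0.1426, 0.2187]
eef_rot: [[-0.502, -0.865, -0.0], [-0.865, 0.502, 0.0], [-0.0, 0.0, -1.0]]
wrist_force: [-0.3, 0.5, 0.5]
width: 1.004
```

{"method": "carry_out", "body": {
  "increments": [
    [0,0,-8,0,1],
    [0,0,-25,0,1],
    [0,0,-50,0,1],
    [0,0,-75,0,1],
    [0,0,-90,0,1]
  ]
}}

```text
t: 14.0
eef_pos: [0.6064, 0.1426, 0.3117]
eef_rot: [[-0.502, -0.865, 0.003], [-0.865, 0.502, 0.001], [-0.003, -0.002, -1.0]]
wrist_force: [-0.3, 0.2, 0.1]
width: 0.997
```

```bash
python3 - <<'E'
from plan import *
plan([(.3645,.3145,.30,319.4),(.3645,.3145,.193,319.4),(.3645,.3145,.293,319.4),(.545,.371,.293,355.4),(.545,.371,.216,355.4),(.545,.371,.31,355.4)])
E
```

```text
start [6.06400e-01 1.42600e-01 3.11700e-01 2.39868e+02]
(0.3645, 0.3145, 0.3, 319.4) -> dx -27.3 dy 295.5 dz 11.7 turn -79.5 | dist 297 q6~9
(0.3645, 0.3145, 0.193, 319.4) -> dx 0.0 dy -0.0 dz 107.0 turn -0.0 | dist 107 q6~9
(0.3645, 0.3145, 0.293, 319.4) -> dx 0.0 dy -0.0 dz -100.0 turn -0.0 | dist 100 q6~9
(0.545, 0.371, 0.293, 355.4) -> dx 100.3 dy -160.4 dz -0.0 turn -36.0 | dist 189 q6~51
(0.545, 0.371, 0.216, 355.4) -> dx 0.0 dy -0.0 dz 77.0 turn -0.0 | dist 77 q6~51
(0.545, 0.371, 0.31, 355.4) -> dx 0.0 dy -0.0 dz -94.0 turn -0.0 | dist 94 q6~51
```

{"method": "carry_out", "body": {
  "increments": [
    [-5,50,2,-10,1],
    [-11,112,4,-20,1],
    [-16,172,6,-30,1],
    [-22,232,8,-40,1],
    [-26,283,10,-50,1]
  ]
}}

```text
t: 14.62
eef_pos: [0.3727, 0.3079, 0.2993]
eef_rot: [[0.346, -0.938, 0.0], [-0.938, -0.346, 0.001], [-0.001, -0.001, -1.0]]
wrist_force: [0.4, 0.9, 0.7]
width: 1.0
```

{"method": "carry_out", "body": {
  "increments": [
    [0,0,0,-10,1],
    [0,0,0,-20,1],
    [0,0,0,-29.5,1],
    [0,0,0,-29.5,1],
    [0,0,0,-29.5,1]
  ]
}}

```text
t: 15.25
eef_pos: [0.3745, 0.3071, 0.2989]
eef_rot: [[0.757, -0.654, -0.0], [-0.654, -0.757, 0.0], [-0.0, -0.0, -1.0]]
wrist_force: [-1.3, -1.1, -0.1]
width: 1.003
```

```bash
python3 - <<'E'
from plan import *
plan([(.3645,.3145,.285,319.4),(.3645,.3145,.193,319.4)])
E
```

```text
start [3.745000e-01 3.071000e-01 2.989000e-01 3.191771e+02]
(0.3645, 0.3145, 0.285, 319.4) -> dx -12.4 dy 0.9 dz 13.9 turn -0.2 | dist 19 q6~9
(0.3645, 0.3145, 0.193, 319.4) -> dx 0.0 dy -0.0 dz 92.0 turn -0.0 | dist 92 q6~9
```

{"method": "carry_out", "body": {
  "increments": [
    [-6,0.5,5,-0.2,1],
    [-12.4,0.9,30,-0.2,1],
    [-12.4,0.9,60,-0.2,1],
    [-12.4,0.9,90,-0.2,1],
    [-12.4,0.9,105,-0.2,1]
  ]
}}

```text
t: 15.88
eef_pos: [0.364, 0.3142, 0.1918]
eef_rot: [[0.761, -0.649, -0.002], [-0.649, -0.761, -0.002], [0.0, 0.003, -1.0]]
wrist_force: [-0.3, -0.2, 1.1]
width: 1.001
```

```bash
python3 - <<'E'
from h import *
look('m1',[.3645,.3145,.05],40)
E
```

```text
15.875 [0.364  0.3142 0.1918] [-0.2974 -0.2005  1.089 ] 1.0014799986225085
```

View pics/m1.png

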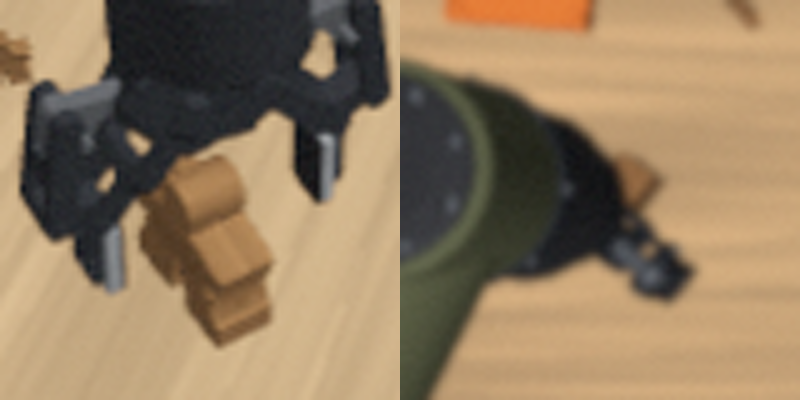

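The fingers straddle the meeple (pads at 110,270 and 320,185) and its flat faces meet the jaws. I close and lift.

{"method": "carry_out", "body": {
  "increments": [
    [0,0,0,0,-1],
    [0,0,0,0,-1],
    [0,0,0,0,-1],
    [0,0,0,0,-1],
    [0,0,0,0,-1]
  ]
}}

```text
t: 16.6
eef_pos: [0.3647, 0.3148, 0.1945]
eef_rot: [[0.761, -0.648, 0.001], [-0.648, -0.761, 0.001], [-0.0, -0.001, -1.0]]
wrist_force: [-1.1, 0.1, 5.4]
width: 0.297
```

{"method": "carry_out", "body": {
  "increments": [
    [0,0,0,0,-1],
    [0,0,-25,0,-1],
    [0,0,-50,0,-1],
    [0,0,-75,0,-1],
    [0,0,-95,0,-1]
  ]
}}

```text
t: 17.23
eef_pos: [0.3644, 0.3144, 0.289]
eef_rot: [[0.761, -0.649, -0.001], [-0.649, -0.761, -0.0], [-0.0, 0.001, -1.0]]
wrist_force: [0.9, 0.8, -1.0]
width: 0.304
```

{"method": "carry_out", "body": {
  "increments": [
    [12,-20,0,-6,-1],
    [35,-56,0,-14,-1],
    [60,-96,0,-22,-1],
    [85,-136,0,-30,-1],
    [100,-160,0,-36,-1]
  ]
}}

```text
t: 17.85
eef_pos: [0.546, 0.3715, 0.2867]
eef_rot: [[0.997, -0.075, -0.002], [-0.075, -0.997, -0.002], [-0.002, 0.002, -1.0]]
wrist_force: [0.1, -0.4, -0.6]
width: 0.296
```

```bash
python3 - <<'E'
from h import *
look('m2',[.545,.371,.09],48)
from plan import *
plan([(.545,.371,.25,355.4)])
E
```

```text
17.85 [0.546  0.3715 0.2867] [ 0.0664 -0.374  -0.5642] 0.29610524936193017
start [  0.5462   0.3715   0.2859 355.5744]
(0.545, 0.371, 0.25, 355.4) -> dx -1.2 dy 0.5 dz 35.9 turn 0.2 | dist 36 q6~51
```

View pics/m2.png

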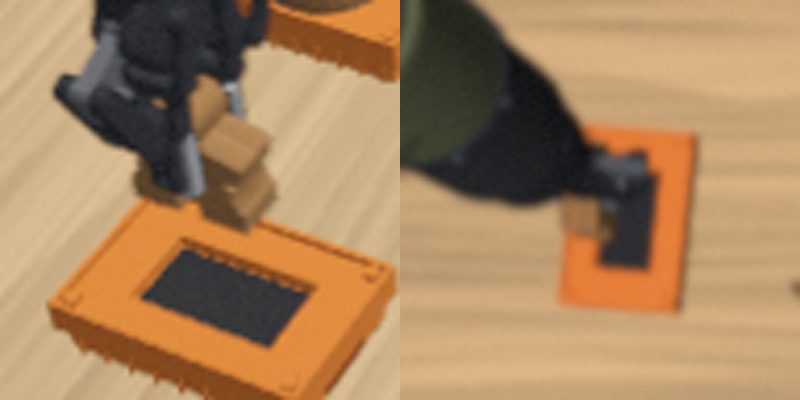

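{"method": "carry_out", "body": {
  "increments": [
    [-1,0.4,12,0,-1],
    [-1,0.4,24,0,-1],
    [-1,0.4,36,0,-1],
    [-1,0.4,46,0,-1],
    [-1,0.4,46,0,-1]
  ]
}}

```text
t: 18.58
eef_pos: [0.543, 0.371, 0.2415]
eef_rot: [[0.997, -0.077, -0.001], [-0.077, -0.997, -0.001], [-0.001, 0.001, -1.0]]
wrist_force: [0.3, -0.8, -0.7]
width: 0.299
```

```bash
python3 - <<'E'
from h import *
s=r.get_state();p=s["eef_pos"];print(p,s["wrist_force"])
R=s["eef_rot"];a=np.arctan2(R[1,0],R[0,0]);z0=p[2]-.1945
o=[]
for c in("side","top"):
    g=r.grab_frame(c);w=40
    for (x,y,z,L,col) in((p[0],p[1],z0,MODELS["meeple"],(255,255,0)),(.545,.371,.030,[boxp(.078,.042,0,0)],(0,255,0))):
        u=np.round(proj(c,[.545,.371,.06])[0]).astype(int)-w
        m=render(c,L,x,y,a,z,5,u-.4,(400,400)); cs,_=cv2.findContours(m,0,2)
        if col[0]: k=cv2.resize(g[u[1]:u[1]+2*w,u[0]:u[0]+2*w],(400,400),interpolation=2)
        cv2.drawContours(k,cs,-1,col,1)
    o.append(k)
cv2.imwrite("pics/m3.png",np.hstack(o))
E
```

```text
[0.543  0.371  0.2415] [ 0.3413 -0.7672 -0.6861]
```

View pics/m3.png

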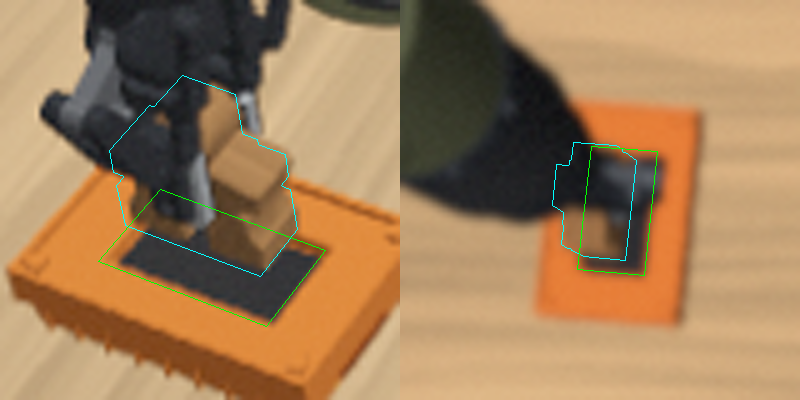

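The projected model (cyan) matches the visible meeple within about 2 px, and it lies inside the slot outline. I continue down.

{"method": "carry_out", "body": {
  "increments": [
    [1,0,7,0,-1],
    [1,0,14,0,-1],
    [1,0,20,0,-1],
    [1,0,23,0,-1],
    [1,0,23,0,-1]
  ]
}}

```text
t: 19.3
eef_pos: [0.5443, 0.371, 0.2193]
eef_rot: [[0.997, -0.077, -0.0], [-0.077, -0.997, -0.0], [-0.0, 0.0, -1.0]]
wrist_force: [0.2, -0.2, -0.4]
width: 0.296
```

{"method": "carry_out", "body": {
  "increments": [
    [0,0,1,0,-1],
    [0,0,2,0,-1],
    [0,0,3,0,-1],
    [0,0,3,0,-1],
    [0,0,3,0,-1]
  ]
}}

```text
t: 19.92
eef_pos: [0.5444, 0.3711, 0.2167]
eef_rot: [[0.997, -0.077, -0.0], [-0.077, -0.997, 0.0], [-0.0, -0.0, -1.0]]
wrist_force: [-0.4, -0.5, -0.4]
width: 0.296
```

{"method": "carry_out", "body": {
  "increments": [
    [0,0,0.5,0,-1],
    [0,0,1,0,-1],
    [0,0,1,0,-1],
    [0,0,1,0,-0.2],
    [0,0,1,0,0.4]
  ]
}}

```text
t: 20.55
eef_pos: [0.5443, 0.371, 0.2152]
eef_rot: [[0.997, -0.077, -0.0], [-0.077, -0.997, -0.0], [-0.0, 0.0, -1.0]]
wrist_force: [-0.8, -0.3, 0.8]
width: 0.599
```

{"method": "carry_out", "body": {
  "increments": [
    [0,0,0,0,1],
    [0,0,0,0,1],
    [0,0,-15,0,1],
    [0,0,-50,0,1],
    [0,0,-94,0,1]
  ]
}}

```text
t: 21.18
eef_pos: [0.5442, 0.3709, 0.311]
eef_rot: [[0.997, -0.077, -0.001], [-0.077, -0.997, -0.001], [-0.001, 0.001, -1.0]]
wrist_force: [0.4, 0.5, 0.6]
width: 1.001
```

```bash
python3 - <<'E'
from plan import *
plan([(.4286,-.1606,.30,344.5),(.4286,-.1606,.191,344.5),(.4286,-.1606,.29,344.5),(.578,-.378,.29,354.5),(.578,-.378,.213,354.5)])
E
```

```text
start [5.442000e-01 3.709000e-01 3.110000e-01 3.555675e+02]
(0.4286, -0.1606, 0.3, 344.5) -> dx -74.2 dy 538.8 dz 11.0 turn 11.1 | dist 544 q6~95
(0.4286, -0.1606, 0.191, 344.5) -> dx 0.0 dy -0.0 dz 109.0 turn -0.0 | dist 109 q6~95
(0.4286, -0.1606, 0.29, 344.5) -> dx 0.0 dy -0.0 dz -99.0 turn -0.0 | dist 99 q6~95
(0.578, -0.378, 0.29, 354.5) -> dx 202.1 dy 169.6 dz -0.0 turn -10.0 | dist 264 q6~118
(0.578, -0.378, 0.213, 354.5) -> dx 0.0 dy -0.0 dz 77.0 turn -0.0 | dist 77 q6~118
```

{"method": "carry_out", "body": {
  "increments": [
    [-7,45,0,0,1],
    [-15,103,0,0,1],
    [-23,162,0,0,1],
    [-31,221,0,0,1],
    [-37,270,0,0,1]
  ]
}}

```text
t: 21.8
eef_pos: [0.4859, 0.1027, 0.3114]
eef_rot: [[0.997, -0.077, 0.002], [-0.077, -0.997, 0.001], [0.002, -0.001, -1.0]]
wrist_force: [1.2, 0.4, 0.2]
width: 0.998
```

{"method": "carry_out", "body": {
  "increments": [
    [-8,58,2,2,1],
    [-16,116,4,5,1],
    [-24,175,8,8,1],
    [-31,228,11,11,1],
    [-36,258,11,11,1]
  ]
}}

```text
t: 22.42
eef_pos: [0.4298, -0.1518, 0.3]
eef_rot: [[0.963, -0.269, 0.002], [-0.269, -0.963, -0.0], [0.002, -0.0, -1.0]]
wrist_force: [0.4, -0.1, 0.3]
width: 0.999
```

```bash
python3 - <<'E'
from h import *
I={c:r.grab_frame(c) for c in("side","top")}
f=fit(I,"meeple",.545,.371,"w",[-5],z0=.022,win=26)
f2=fit(I,"box",.4286,-.1606,"purple",[165],win=28)
s=r.get_state();g=[crop(c,I[c],[.545,.371,.05],40) for c in I]
cv2.imwrite("pics/b1.png",cv2.resize(np.hstack(g+[cv2.resize(f2[3],(200,400))]),(800,320)))
from plan import *
plan([(.4286,-.1606,.30,344.5),(.4286,-.1606,.191,344.5)])
E
```

```text
meeple xy [0.5398 0.368 ] yaw 178.6 1-IoU [0.2  0.32]
box xy [ 0.4284 -0.1611] yaw 160.8 1-IoU [0.15 0.74]
start [  0.4299  -0.152    0.3001 344.3592]
(0.4286, -0.1606, 0.3, 344.5) -> dx 1.1 dy 8.6 dz 0.1 turn -0.1 | dist 9 q6~95
(0.4286, -0.1606, 0.191, 344.5) -> dx 0.0 dy -0.0 dz 109.0 turn -0.0 | dist 109 q6~95
```

View pics/b1.png

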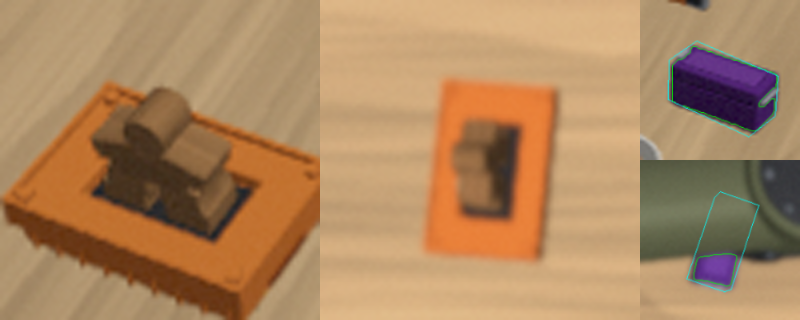

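The meeple stands upright in its slot, feet below the deck on the felt. The box has not moved. I descend on the box, grip and lift.

{"method": "carry_out", "body": {
  "increments": [
    [1,8.5,5,0,1],
    [1,8.5,35,0,1],
    [1,8.5,65,0,1],
    [1,8.5,95,0,1],
    [1,8.5,108,0,1]
  ]
}}

```text
t: 23.15
eef_pos: [0.4291, -0.1577, 0.1891]
eef_rot: [[0.964, -0.265, -0.002], [-0.265, -0.964, 0.0], [-0.002, 0.0, -1.0]]
wrist_force: [0.7, -0.6, 0.6]
width: 1.003
```

{"method": "carry_out", "body": {
  "increments": [
    [0,0,0,0,-1],
    [0,0,0,0,-1],
    [0,0,0,0,-1],
    [0,0,0,0,-1],
    [0,0,0,0,-1]
  ]
}}

```text
t: 23.78
eef_pos: [0.4302, -0.1582, 0.1926]
eef_rot: [[0.964, -0.266, 0.003], [-0.266, -0.964, -0.0], [0.003, -0.0, -1.0]]
wrist_force: [-0.2, 1.2, 6.1]
width: 0.506
```

{"method": "carry_out", "body": {
  "increments": [
    [0,0,0,0,-1],
    [0,0,-20,0,-1],
    [0,0,-45,0,-1],
    [0,0,-72,0,-1],
    [0,0,-90,0,-1]
  ]
}}

```text
t: 24.4
eef_pos: [0.4295, -0.1582, 0.282]
eef_rot: [[0.964, -0.266, 0.001], [-0.266, -0.964, 0.0], [0.001, -0.001, -1.0]]
wrist_force: [0.1, -0.7, -0.6]
width: 0.502
```

```bash
python3 - <<'E'
from h import *
s=r.get_state();p=s["eef_pos"];print(p,s["width"],s["wrist_force"])
I={c:r.grab_frame(c) for c in("side","top")}
fit(I,"box",p[0],p[1],"purple",[165],z0=p[2]-.1925,win=32,cams=("side",))
from plan import *
plan([(.578,-.378,.28,354.5),(.578,-.378,.213,354.5)])
E
```

```text
[ 0.4295 -0.1582  0.282 ] 0.5018545837308827 [ 0.1377 -0.7008 -0.5669]
box xy [ 0.4256 -0.1604] yaw 165.5 1-IoU [0.35]
start [  0.4299  -0.1582   0.2827 344.5644]
(0.578, -0.378, 0.28, 354.5) -> dx 201.3 dy 172.4 dz 2.7 turn -9.9 | dist 265 q6~118
(0.578, -0.378, 0.213, 354.5) -> dx 0.0 dy -0.0 dz 67.0 turn -0.0 | dist 67 q6~118
```

{"method": "carry_out", "body": {
  "increments": [
    [25,21,0,-2,-1],
    [70,60,0,-4,-1],
    [115,99,0,-6,-1],
    [160,137,0,-8,-1],
    [202,173,0,-10,-1]
  ]
}}

```text
t: 25.12
eef_pos: [0.5789, -0.3804, 0.2783]
eef_rot: [[0.996, -0.094, -0.002], [-0.094, -0.996, 0.001], [-0.002, -0.001, -1.0]]
wrist_force: [0.1, 0.4, -0.1]
width: 0.51
```

{"method": "carry_out", "body": {
  "increments": [
    [0,0,0,0,-1],
    [0,0,10,0,-1],
    [0,0,25,0,-1],
    [0,0,30,0,-1],
    [0,0,30,0,-1]
  ]
}}

```text
t: 25.75
eef_pos: [0.5778, -0.3781, 0.2506]
eef_rot: [[0.996, -0.094, -0.0], [-0.094, -0.996, 0.0], [-0.0, -0.0, -1.0]]
wrist_force: [0.0, -0.1, -1.7]
width: 0.505
```

```bash
python3 - <<'E'
from h import *
look('b2',[.578,-.378,.06],40)
from plan import *
plan([(.578,-.378,.2145,354.5)])
E
```

```text
25.75 [ 0.5778 -0.3781  0.2506] [ 0.0456 -0.1272 -1.7219] 0.5052803137006553
start [  0.5781  -0.3784   0.2516 354.5924]
(0.578, -0.378, 0.2145, 354.5) -> dx -0.2 dy -0.4 dz 37.1 turn 0.1 | dist 37 q6~118
```

View pics/b2.png

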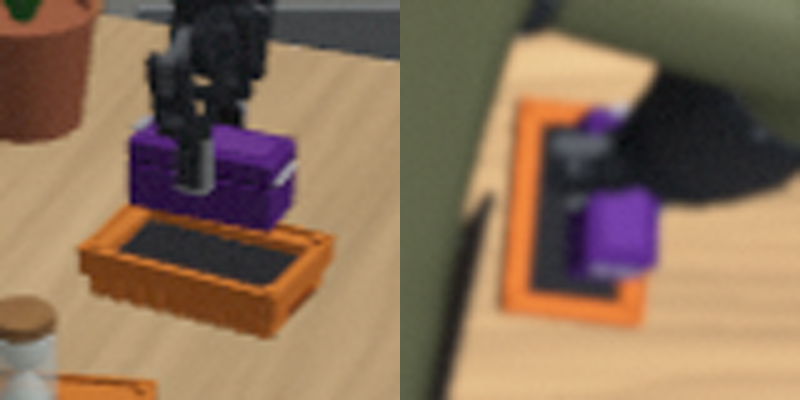

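Box held upright, parallel to and centred over the long well (side crop: box 130–297, tier 80–333). I lower it.

{"method": "carry_out", "body": {
  "increments": [
    [0,0,10,0,-1],
    [0,0,20,0,-1],
    [0,0,29,0,-1],
    [0,0,33,0,-1],
    [0,0,33,0,-1]
  ]
}}

```text
t: 26.48
eef_pos: [0.578, -0.3787, 0.2171]
eef_rot: [[0.996, -0.095, -0.001], [-0.095, -0.996, 0.0], [-0.001, -0.0, -1.0]]
wrist_force: [0.4, -0.7, -0.7]
width: 0.507
```

{"method": "carry_out", "body": {
  "increments": [
    [0,0,1,0,-1],
    [0,0,2,0,-1],
    [0,0,3,0,-1],
    [0,0,3,0,-1],
    [0,0,3,0,-1]
  ]
}}

```text
t: 27.1
eef_pos: [0.5781, -0.3787, 0.2147]
eef_rot: [[0.996, -0.095, 0.0], [-0.095, -0.996, 0.0], [0.0, -0.0, -1.0]]
wrist_force: [-0.4, -0.1, -1.0]
width: 0.505
```

{"method": "carry_out", "body": {
  "increments": [
    [0,0,0.5,0,-1],
    [0,0,1,0,-1],
    [0,0,1,0,-1],
    [0,0,1,0,0.2],
    [0,0,1,0,0.5]
  ]
}}

```text
t: 27.72
eef_pos: [0.5781, -0.3787, 0.2132]
eef_rot: [[0.995, -0.095, -0.0], [-0.095, -0.995, 0.0], [-0.0, -0.0, -1.0]]
wrist_force: [0.6, 0.4, -0.1]
width: 0.751
```

{"method": "carry_out", "body": {
  "increments": [
    [0,0,0,0,1],
    [0,0,0,0,1],
    [0,0,-20,0,1],
    [0,0,-60,0,1],
    [0,0,-110,0,1]
  ]
}}

```text
t: 28.35
eef_pos: [0.5778, -0.3787, 0.3256]
eef_rot: [[0.996, -0.095, -0.001], [-0.095, -0.996, -0.0], [-0.001, 0.0, -1.0]]
wrist_force: [0.8, 0.3, 0.9]
width: 1.001
```

{"method": "carry_out", "body": {
  "increments": [
    [-50,0,-10,0,1],
    [-105,0,-20,0,1],
    [-160,0,-30,0,1],
    [-200,0,-40,0,1],
    [-200,0,-40,0,1]
  ]
}}

```text
t: 28.98
eef_pos: [0.3768, -0.3599, 0.3678]
eef_rot: [[0.995, -0.096, 0.006], [-0.096, -0.995, -0.003], [0.006, 0.003, -1.0]]
wrist_force: [0.7, -0.5, 0.0]
width: 0.993
```

```bash
python3 - <<'E'
from h import *
s=r.get_state();print(s["t"],s["eef_pos"])
I={c:r.grab_frame(c) for c in("side","top")}
T=[[.607,-.154,.05],[.607,.143,.05],[.545,.371,.05],[.578,-.378,.04]]
rows=[np.hstack([cv2.resize(crop(c,I[c],X,40),(200,200)) for X in T]) for c in I]
cv2.imwrite("pics/end.png",np.vstack(rows))
for n,x,y,k in[("timer",.607,-.154,"w"),("cup",.6065,.143,"w"),("box",.578,-.378,"purple")]:
  for z in(.018,.022,.026,.03):
    try: print(z);fit(I,n,x,y,k,[0 if n!="box" else 174.5],z0=z,win=34)
    except Exception as e: print(n,e)
print([d["location"] for d in r.boxes_of("top","dish")][:1])
E
```

```text
28.975 [ 0.3768 -0.3599  0.3678]
0.018
timer xy [ 0.6018 -0.1498] yaw 5.7 1-IoU [0.26 0.5 ]
0.022
timer xy [ 0.6015 -0.1494] yaw 179.5 1-IoU [0.2  0.51]
0.026
timer xy [ 0.5998 -0.1465] yaw 1.1 1-IoU [0.18 0.5 ]
0.03
timer xy [ 0.5993 -0.145 ] yaw 4.2 1-IoU [0.19 0.51]
0.018
cup xy [0.6037 0.1415] yaw 4.8 1-IoU [0.12 0.11]
0.022
cup xy [0.6018 0.1419] yaw 6.6 1-IoU [0.13 0.1 ]
0.026
cup xy [0.6005 0.1424] yaw 12.5 1-IoU [0.16 0.1 ]
0.03
cup xy [0.5986 0.1431] yaw 5.9 1-IoU [0.21 0.11]
0.018
box xy [ 0.5773 -0.3866] yaw 3.6 1-IoU [0.14 0.84]
0.022
box xy [ 0.5726 -0.3809] yaw 179.1 1-IoU [0.15 0.84]
0.026
box xy [ 0.5723 -0.377 ] yaw 177.7 1-IoU [0.15 0.84]
0.03
box xy [ 0.5711 -0.3698] yaw 175.6 1-IoU [0.16 0.84]
[[0.4907, -0.0107, 0.0172]]
```

View pics/end.png

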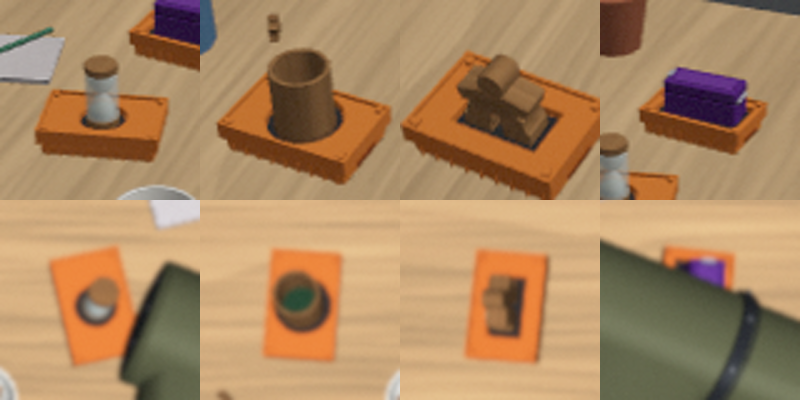

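All four stand upright in their wells and the dish is unmoved. The arm hides the box from above, so I clear it and check once more.

{"method": "carry_out", "body": {
  "increments": [
    [0,-50,0,0,1],
    [0,-110,0,0,1],
    [0,-170,0,0,1],
    [0,-210,0,0,1],
    [0,-210,0,0,1]
  ]
}}

```text
t: 29.75
eef_pos: [0.3999, -0.1483, 0.3637]
eef_rot: [[0.996, -0.09, -0.0], [-0.09, -0.996, 0.0], [-0.0, -0.0, -1.0]]
wrist_force: [-0.1, -1.0, 0.1]
width: 0.999
```

```bash
python3 - <<'E'
from h import *
look('end2',[.578,-.378,.04],28)
I={c:r.grab_frame(c) for c in("side","top")}
for z in(.018,.022,.026,.03): fit(I,"box",.578,-.378,"purple",[174.5],z0=z,win=30)
E
```

```text
29.75 [ 0.3999 -0.1483  0.3637] [-0.0897 -1.0186  0.0736] 0.9991277350463377
box xy [ 0.5764 -0.38  ] yaw 177.5 1-IoU [0.19 0.2 ]
box xy [ 0.5752 -0.3774] yaw 177.9 1-IoU [0.15 0.2 ]
box xy [ 0.5736 -0.376 ] yaw 178.5 1-IoU [0.15 0.21]
box xy [ 0.5715 -0.3722] yaw 174.4 1-IoU [0.16 0.21]
```

View pics/end2.png

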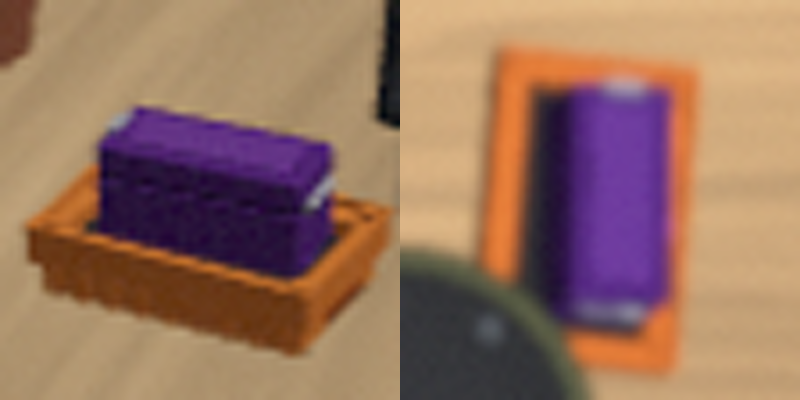

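The box is level inside its well, with felt visible around its foot. I hand in.

```bash
python3 -c "
from bench import r
print(r.close_job())"
```

```text
the job is handed in; nothing more can be done
None
```

I put the sand timer, dice cup, big meeple and smaller purple dice box away in that order. Each one is upright in the well of its shape. The job was handed in at about 30 s of the 109 s allowed; no verdict was reported.

**Last checks that agreed:**
- The final pictures show all four upright and inside their wells, with felt visible around their feet.
- The gripper was clear of everything, and the largest wrist force I saw was about 6 N.
- The dish was found at (0.491, -0.011), within 1–2 mm of where it started.

**Checks that disagreed or were weak:**
- **Silhouette fits:** the final fits put the objects up to about 7 mm from the measured well centres.
- **Timer:** its top-view fit was poor (about 0.5 mismatch), because the colour mask catches only part of it.
- **Seating height:** the fits could not tell the exact height, so "fully down on the floor" rests on the commanded depths, the wrist force at release and the pictures. For the box I saw no clear rise in wrist force before release.

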